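# Find the bent heatsink by rocking it on the granite plate

## Robot

A 7-joint arm with a two-finger parallel gripper is mounted at the origin on the work surface. World frame = base frame: x ahead of the robot, y to its left, z up, the work surface at z = 0. Lengths are in mm, angles in rad, forces in N, time in s.
With the tool pointing down it reaches from about 350 to 900 mm from the base axis. Payload 7.2 kg.
Tool frame: the origin (TCP) lies at the very end of the fingers, on their centre line; the grasp point (between the pads) lies 19 mm behind it (env.pinch_z is the distance from the TCP to the grasp point, in mm); x points along the fingers, y is the direction in which the jaws open and shut, and the axes are right-handed (so a half turn about x gives the same grasp; the last joint's range is limited). The gripper opens to 88 mm and grips with 3 to 60 N. Pads are 20 mm wide; open, the fingers measure 115 mm over their backs; the gripper's body (75 mm by 178 mm) begins 61 mm behind the grasp point.
Start: joints at [1.053, 0.411, -0.013, 1.596, 0.006, 1.134, -0.082], TCP at [271.73, -562.843, 222.653] pointing down, gripper open.
Joint ranges: [-2.95, 2.95], [-0.29, 1.99], [-1.47, 1.44], [0.14, 2.54], [-1.03, 4.17], [0.13, 1.85], [-2.86, 2.86]. Speed limits (rad/s): [2.39, 2.39, 3.01, 3.01, 3.14, 3.14, 3.14].

## Interface

Orientations are given as [roll, pitch, yaw] about the fixed x, y, z axes, in that order (R = Rz(yaw) Ry(pitch) Rx(roll)).
In Python, from cell import monitor, cams, order, env gives the robot as it stands.
- The arm moves only by the shell command python3 -m creep 'ROWS' [OPENING]. ROWS is text: rows parted by semicolons, each of 6 numbers parted by spaces: the shift along the tool's x, y, z scaled (see below), then the turn, a rotation vector about the tool's x, y, z scaled (see below). A call has 1 to 12 rows; each row is the pose to reach, as a shift and turn from the pose commanded when the call began, along the tool's axes at that moment; what a row does not reach only later rows make up. The controller multiplies each number of a shift by 12 cm and each number of a turn by 90 degrees. A row lasts 1/10 s, in which the tool goes at most 50 mm and 8.59 degrees, less where a joint would pass 70% of its speed; a pose out of reach is approached as far as the arm can. A call with a number of a shift or a turn outside -1 to 1 is refused whole. A call with a gripper value outside its range is refused whole. OPENING is the opening, from 0 (shut) to 1 (fully open), set as the call begins (- or left out, the last holds). The fingers move at their own pace and stop on an object; the grip force is fixed at half the most. Time passes only in rows, so rows that repeat a pose let the fingers close. It gives the time, the measured TCP pose, the force and the opening at its end, in the units of the state.
- monitor.observe(): the state, without advancing time (a new reading comes with each control period).
- cams.get_image(name): name is "side" or "top" or "wrist"; returns the picture (384x512x3 uint8, blue, green, red); there is no depth.
- cams.camera_info(name): a dict with "mtx" (3x3 intrinsics, pixels), "origin" and "attitude" of the camera in the world; the wrist camera has in their place "tool_from_camera" (4x4, takes a point from camera to tool coordinates, whose origin is the TCP and whose axes are the tool frame's). Camera axes: x right, y down, z forward; pixel columns grow to the right and rows downward; lengths in mm; the calibration is good to about 2 mm. The wrist camera is an equidistant fisheye: a pixel r from the principal point sees the ray r / f radians off the axis. A picture is of the moment at which its call begins: read the wrist's pose just before it. camera_info takes no time and is no camera call.
- order.hand_in(): hands the job in, once; it reports no verdict.
The state is a dict: "clock": time; "joint_pos": joint angles; "qvel": joint speeds; "effort": joint torques, N m; "position": TCP position; "tcp_rot": TCP orientation; "ft_force": force on the tool from outside, world axes, zero at the start; "wrist_torque": the same for the moment, N m; "grip_width": finger opening in mm.
Only numpy, scipy, OpenCV 4.12 (cv2) and the standard library are available. Lean on these libraries where they do the work, as an engineer would, in place of code of your own. Each camera call takes 0.05 s, during which the arm holds its last target.

## Task

One of the two heatsinks standing on the granite surface plate has a base bent up at one corner. Press down on the corners of their bases one after another, slowly and lightly, with about 8 N and never banging or leaning on them, until you find the heatsink that rocks, and hold it rocked down for a moment to be sure. Then lay that heatsink flat in the middle of the grey scrap tray, set down and not dropped, and leave the good one standing on the granite and everything else where it is.

Things in the scene. Friction and masses are not known exactly. Their poses are not given: they have to be found in the camera images.
- heatsink_1_mid (a point): one of two look-alike heatsinks (0.49 to 0.67 kg) standing on the granite. Copper base plate 100 x 100 mm, 5 mm thick; on its middle a block of aluminium fins 72 mm long (own x), 44 mm wide (own y), top 33 mm above the underside, leaving bare base 28 mm wide on both y sides and 14 mm at both x ends. Point: the centre, 16.5 mm above the underside; z up, any yaw. Lift by the fins, across their 44 mm
- heatsink_2_mid (a point): the other heatsink, like heatsink_1_mid in size, point and axes. One of the two, not known which, has one corner of its base, not known which, folded up 3 mm across the diagonal; at rest it stands level on the rest of its base, so its pose does not show it. The good one bears on all four corners and nothing gives where a corner is pressed
- granite_top (a point): dark granite surface plate, 305 mm (own x) by 457 mm (y), fixed; the point is the middle of its top, 80 mm above the desk. Press spots: on the bare base, 38 mm from a heatsink's centre along both x and y, 5 mm above the granite; the lifted corner's spot is 2.3 mm higher, 1 to 3 N rocks it down by that (the heatsink tilts 0.055 rad) to a hard stop, and let go it rocks back
- tray_floor (a point): grey plastic scrap tray, open on top, empty, fixed on the desk to the left of the granite: 220 mm (own x) by 190 mm (y) outside, walls 4 mm thick and 50 mm high; the point is the centre of its inner floor, 4 mm above the desk
- feeler_gauge: closed steel feeler gauge set, 16 x 85 x 10 mm, lying loose on the far margin of the granite; a bystander, origin at its underside
- memory_module: green memory module, 31 x 133 x 4 mm, lying loose on the far margin of the granite; a bystander, origin at its underside
- wipes_tub: white tub of wipes, 96 mm across and 207 mm tall, on the desk to the right of the granite; a bystander, origin at its underside
- mouse: grey cordless computer mouse, 100 x 60 mm, 33 mm high, on the desk beyond the granite; a bystander, origin at its underside
- case_fan: black 80 mm case fan, 25 mm thick, lying on the desk to the right of the granite; a bystander, origin at its underside
- screwdriver: screwdriver 190 mm long on the desk beyond the granite; a bystander
- marker: marker pen 130 mm long on the desk beyond the tray; a bystander
Not all that is in view belongs to the job. What is shaped like the part that bears heatsink_1_mid but green or purple is not meant.

How it is judged:
By the outcome, as a careful person would: the job done as asked, in the order asked, and still so for the second after the job is handed in, with the robot touching nothing.
It also fails if it takes over 72 s, if anything falls off the work surface, if the arm or the gripper's body presses on something with over 40 N, if the wrist force passes 120 N, or if a joint passes its speed limit or range.

## Working session

There is one attempt and no reset: what is moved stays moved. The work goes in short steps, Python scripts to look and compute and a shell command to move; the robot and the scene stay as the last step left them, time stands still between calls to the robot, and variables do not carry over. Pictures are saved under pics/ and viewed, and the job is handed in when it is done.

```bash
ls; mkdir -p pics
python3 - <<'E'
from cell import monitor,cams,order,env
import cv2
s=monitor.observe()
for k,v in s.items(): print(k,v)
print(env.pinch_z)
for n in("side","top","wrist"):
    print(n,cams.camera_info(n))
for n in("side","top","wrist"):
    cv2.imwrite(f"pics/{n}0.png",cams.get_image(n))
E
```

```text
pics
clock 0.0
joint_pos [ 1.05277042  0.41190598 -0.01271746  1.59702845  0.0056133   1.13425134
 -0.0821487 ]
qvel [ 0.00036939 -0.00029716 -0.0005806   0.00043146 -0.00136529 -0.00106591
  0.00114933]
effort [ 2.46653217e-04 -5.87949908e+01  6.41608257e-01 -2.91077310e+01
 -5.38955990e-02  1.80149102e-02  2.00816048e-04]
position [ 271.50739331 -562.40891303  221.81162183]
tcp_rot [-1.49393955  1.56923892  2.0975655 ]
ft_force [ 0.51819251 -0.08242052  0.26029239]
wrist_torque [-0.01348093 -0.00340443 -0.00641531]
grip_width 87.3055583477105
18.700000000000003
side {'mtx': array([[361.56476657,   0.        , 254.11374414],
       [  0.        , 361.56476657, 193.88260782],
       [  0.        ,   0.        ,   1.        ]]), 'origin': array([193.22526797, 585.18743536, 758.8810818 ]), 'attitude': array([-2.3502835 ,  0.01279098, -2.70172591])}
top {'mtx': array([[374.49058491,   0.        , 249.95879275],
       [  0.        , 374.49058491, 193.75992572],
       [  0.        ,   0.        ,   1.        ]]), 'origin': array([ 315.73103663,  -40.34485372, 1183.47748744]), 'attitude': array([-2.99648550e+00, -6.18386443e-04, -1.54295980e+00])}
wrist {'mtx': array([[297.31863964,   0.        , 258.15416951],
       [  0.        , 297.31863964, 190.5478521 ],
       [  0.        ,   0.        ,   1.        ]]), 'tool_from_camera': array([[-5.89754491e-04, -2.44261280e-01,  9.69709276e-01,
        -1.61218785e+02],
       [ 9.99999323e-01,  8.28924178e-04,  8.16974935e-04,
        -4.87111281e-01],
       [-1.00337081e-03,  9.69709101e-01,  2.44260626e-01,
        -6.61991914e+01],
       [ 0.00000000e+00,  0.00000000e+00,  0.00000000e+00,
         1.00000000e+00]])}
```

View pics/top0.png

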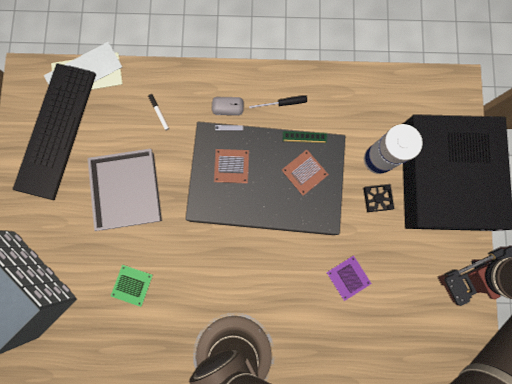

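View pics/side0.png

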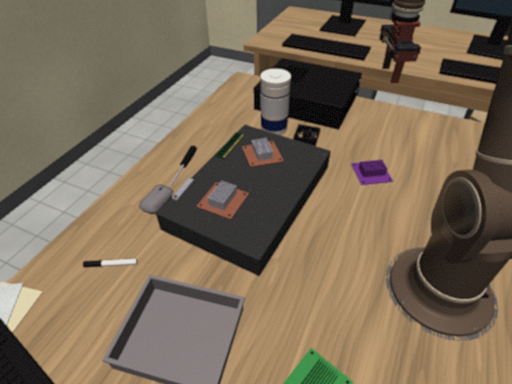

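View pics/wrist0.png

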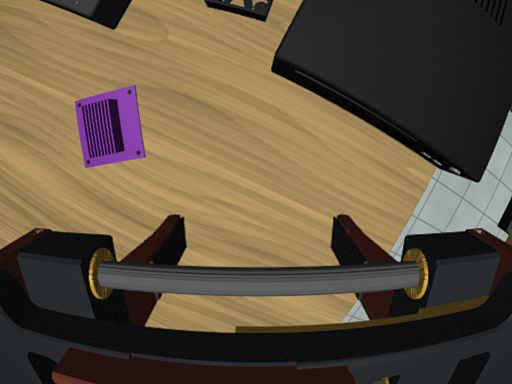

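The top view shows two copper heatsinks on the granite at about (232,166) and (305,172). The tray is at about (124,189), and the decoys are green (132,285) and purple (348,278). Next I measure them.

```bash
cat > h.py <<'E'
import numpy as np,cv2
from scipy.spatial.transform import Rotation as R
from cell import monitor,cams,order,env
def rot(e): return R.from_euler('xyz',e)
def ray(name,px):
    c=cams.camera_info(name);K=c['mtx']
    d=np.linalg.inv(K)@np.array([px[0],px[1],1.]);return np.array(c['origin']),rot(c['attitude']).apply(d)
def at_z(name,px,z):
    o,d=ray(name,px);return o+d*(z-o[2])/d[2]
def proj(name,p):
    c=cams.camera_info(name);q=rot(c['attitude']).inv().apply(np.asarray(p,float)-c['origin']);v=c['mtx']@q;return v[:2]/v[2]
def wray(px,s):
    c=cams.camera_info('wrist');K=c['mtx'];T=c['tool_from_camera']
    u=(px[0]-K[0,2])/K[0,0];v=(px[1]-K[1,2])/K[1,1];r=np.hypot(u,v)
    d=np.array([u/r*np.sin(r),v/r*np.sin(r),np.cos(r)]) if r>0 else np.array([0,0,1.])
    Rt=rot(s['tcp_rot']);return s['position']+Rt.apply(T[:3,3]),Rt.apply(T[:3,:3]@d)
def w_at_z(px,s,z):
    o,d=wray(px,s);return o+d*(z-o[2])/d[2]
def wproj(p,s):
    c=cams.camera_info('wrist');K=c['mtx'];T=c['tool_from_camera']
    t=rot(s['tcp_rot']).inv().apply(np.asarray(p,float)-s['position']);q=T[:3,:3].T@(t-T[:3,3])
    th=np.arctan2(np.hypot(q[0],q[1]),q[2]);a=np.arctan2(q[1],q[0])
    return np.array([K[0,2]+K[0,0]*th*np.cos(a),K[1,2]+K[1,1]*th*np.sin(a)])
def rel(target_pos,target_R,s=None):
    "row numbers from present measured pose"
    s=s or monitor.observe();Rt=rot(s['tcp_rot'])
    d=Rt.inv().apply(np.asarray(target_pos)-s['position'])/120
    w=(Rt.inv()*target_R).as_rotvec()/(np.pi/2)
    return np.round(d,4),np.round(w,4)
def down(yaw):
    "tool x down, tool y (jaw dir) at yaw in world xy"
    x=np.array([0,0,-1.]);y=np.array([np.cos(yaw),np.sin(yaw),0]);return R.from_matrix(np.stack([x,y,np.cross(x,y)],1))
def copper(im):
    h=cv2.cvtColor(im,cv2.COLOR_BGR2HSV);m=((h[...,0]<14)|(h[...,0]>174))&(h[...,1]>110)&(h[...,2]>60)
    return m.astype(np.uint8)*255
E
python3 - <<'E'
from h import *
im=cv2.imread('pics/top0.png');m=copper(im);m[:120]=0;m[240:]=0;m[:,:190]=0;m[:,345:]=0
m=cv2.morphologyEx(m,cv2.MORPH_OPEN,np.ones((2,2)))
cs,_=cv2.findContours(m,cv2.RETR_EXTERNAL,2)
for c in cs:
    if cv2.contourArea(c)<100: continue
    W=np.array([at_z('top',p[0],85)[:2] for p in c],np.float32);r=cv2.minAreaRect(W);print(cv2.boundingRect(c),r)
# tray, granite
for p in [(89,158),(152,150),(160,221),(96,229)]: print('tray',at_z('top',p,50))
for p in [(197,122),(345,135),(339,234),(187,219)]: print('gran',at_z('top',p,80))
im2=cv2.resize(im[110:245,80:360],None,fx=2.8,fy=2.8,interpolation=2);cv2.imwrite('pics/topz.png',im2)
E
```

```text
(285, 153, 42, 43) ((543.3221435546875, -200.25094604492188), (98.36714172363281, 98.532958984375), 40.988075256347656)
(216, 150, 33, 34) ((557.40380859375, 19.104976654052734), (96.44596099853516, 98.75846862792969), 89.07498931884766)
tray [579.42459303 465.67279192  50.        ]
tray [610.36677184 272.07364958  50.        ]
tray [390.44616073 233.37710902  50.        ]
tray [360.96483329 424.82691109  50.        ]
gran [694.49281199 131.81649143  80.        ]
gran [ 665.98251753 -321.10024569   80.        ]
gran [ 365.0311581  -300.85136617   80.        ]
gran [396.57677924 146.93304563  80.        ]
```

View pics/topz.png

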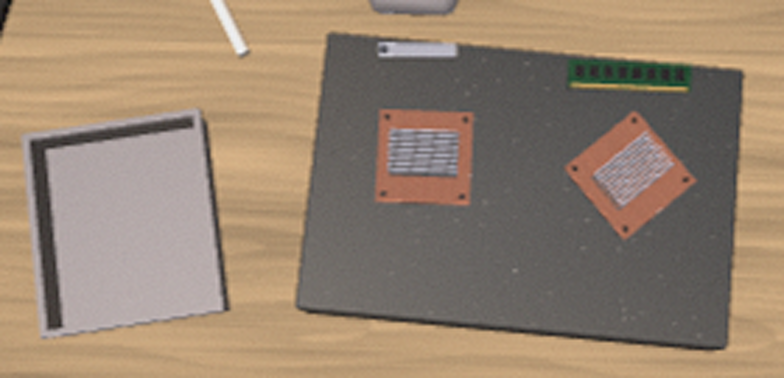

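Run:
```python
from h import *
s=monitor.observe();print(rot(s['tcp_rot']).as_matrix().round(3))
for yaw in (0,90,180,-90): print(yaw,rel([480,-90,280],down(np.radians(yaw)),s))
for p in [(404,142)]: print('tubtop',at_z('top',p,207))
for p in [(228,128)]: print('feel',at_z('top',p,85))
print('mem',at_z('top',(305,136),84))
```

```text
[[-0.001  0.435 -0.901]
 [ 0.001 -0.901 -0.435]
 [-1.    -0.001  0.   ]]
0 (array([-0.4802, -2.7914, -3.2764]), array([-7.136e-01, -4.000e-04,  7.000e-04]))
90 (array([-0.4802, -2.7914, -3.2764]), array([-1.7136e+00, -1.0000e-03,  3.0000e-04]))
180 (array([-0.4802, -2.7914, -3.2764]), array([1.2864e+00, 8.0000e-04, 4.0000e-04]))
-90 (array([-0.4802, -2.7914, -3.2764]), array([2.864e-01, 2.000e-04, 7.000e-04]))
tubtop [ 610.63012504 -447.30096317  207.        ]
feel [676.46028577  35.85236     85.        ]
mem [ 658.1671574 -198.6500676   84.       ]
```

```bash
python3 -m creep '-0.04 -0.23 -0.25 0 0 0;-0.08 -0.46 -0.5 0 0 0;-0.12 -0.7 -0.75 0 0 0;-0.16 -0.93 -1 0 0 0' 0
python3 -m creep '-0.04 -0.23 -0.25 0 0 0;-0.08 -0.46 -0.5 0 0 0;-0.12 -0.7 -0.75 0 0 0;-0.16 -0.93 -1 0 0 0'
python3 -m creep '-0.04 -0.23 -0.27 -0.09 0 0;-0.08 -0.46 -0.54 -0.18 0 0;-0.12 -0.7 -0.8 -0.27 0 0;-0.16 -0.93 -1 -0.36 0 0;-0.16 -0.93 -1 -0.45 0 0;-0.16 -0.93 -1 -0.54 0 0;-0.16 -0.93 -1 -0.63 0 0;-0.16 -0.93 -1 -0.7136 0 0;-0.16 -0.93 -1 -0.7136 0 0;-0.16 -0.93 -1 -0.7136 0 0'
python3 - <<'E'
from h import *
s=monitor.observe();print(s);im=cams.get_image('wrist');cv2.imwrite('pics/w1.png',im)
np.save('w1.npy',np.r_[s['position'],s['tcp_rot']])
E
```

```text
clock: 0.55
position: [331.5, -408.4, 241.7]
tcp_rot: [-1.163, 1.57, 2.428]
ft_force: [-0.1, -0.1, -0.2]
grip_width: 59.3
clock: 0.95
position: [391.0, -255.7, 261.2]
tcp_rot: [0.704, 1.571, -1.987]
ft_force: [0.6, 0.4, -0.4]
grip_width: 27.4
clock: 1.95
position: [450.2, -104.9, 280.1]
tcp_rot: [-1.597, 1.571, 3.111]
ft_force: [0.1, -0.4, 0.4]
grip_width: 0.4
{'clock': 1.95, 'joint_pos': array([ 0.52027114,  0.10872588, -0.42764829,  1.86777524,  0.04879827,
        1.17543803,  0.07192977]), 'qvel': array([-1.58418854e-03,  5.91549571e-05,  1.51082775e-03, -1.66359356e-03,
        9.20794639e-04, -1.69971364e-03, -2.68152619e-03]), 'effort': array([ 1.63758622e-02, -3.56590819e+01, -1.26754951e+00, -2.96115071e+01,
       -5.31440007e-02,  2.56520341e-02,  2.98201907e-01]), 'position': array([ 450.22786447, -104.88922866,  280.14741669]), 'tcp_rot': array([-1.59742028,  1.57059765,  3.11086074]), 'ft_force': array([ 0.11041241, -0.37888142,  0.35539861]), 'wrist_torque': array([-0.03670926, -0.05816171, -0.0524366 ]), 'grip_width': 0.40272690251884335}
```

View pics/w1.png

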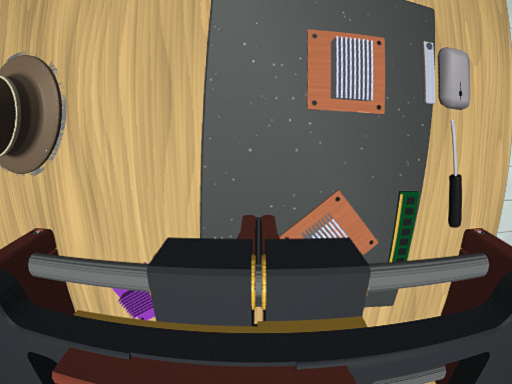

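The wrist view shows heatsink A whole, with corners at about (307,29), (386,37), (384,114) and (307,108). Heatsink B is half hidden by the fingers at about (330,230). I measure A now.

Run:
```python
from h import *
v=np.load('w1.npy');s=dict(position=v[:3],tcp_rot=v[3:])
im=cv2.imread('pics/w1.png');m=copper(im);m[:,:285]=0;m[:20]=0;m[250:]=0;m[:,400:]=0
m=cv2.morphologyEx(m,cv2.MORPH_OPEN,np.ones((3,3)))
cs,_=cv2.findContours(m,cv2.RETR_EXTERNAL,2)
for c in cs:
    if cv2.contourArea(c)<300: continue
    W=np.array([w_at_z(p[0]+0.0,s,85)[:2] for p in c],np.float32);r=cv2.minAreaRect(W);print(cv2.boundingRect(c),r,cv2.boxPoints(r).round(1).tolist())
    # extreme corners
    for z in (80,85):
      W=np.array([w_at_z(p[0]+0.0,s,z)[:2] for p in c]);ctr=W.mean(0)
    q=np.argsort(np.hypot(*(c[:,0]-[338,190]).T))[0];print(W[q])
    q=W[W[:,0].argmax()];print('maxx',q,'maxy',W[W[:,1].argmax()],'miny',W[W[:,1].argmin()])
print(proj('top',[557.4,19.1,85]), [wproj([x,y,85],s).round(0).tolist() for x,y in [(507,-31),(607,-31),(607,69),(507,69)]])
```

```text
(285, 191, 93, 59) ((548.5979614257812, -194.25546264648438), (91.96159362792969, 101.23970031738281), 40.818206787109375) [[480.70001220703125, -186.0], [546.9000244140625, -262.6000061035156], [616.5, -202.5], [550.2999877929688, -125.9000015258789]]
[ 552.50176314 -129.07900991]
maxx [ 614.66793683 -203.76819621] maxy [ 548.51320714 -129.06513686] miny [ 603.63490328 -212.37378064]
(307, 30, 78, 84) ((558.9916381835938, 21.623516082763672), (99.89703369140625, 100.29633331298828), 89.39981842041016) [[508.29998779296875, -27.799999237060547], [608.5999755859375, -28.799999237060547], [609.7000122070312, 71.0], [509.3999938964844, 72.0999984741211]]
[559.97068418 -28.33799648]
maxx [609.62389134  67.57816672] maxy [522.90088894  71.69954174] miny [597.50420377 -28.70372407]
[232.14500399 166.44580422] [[306.0, 112.0], [383.0, 115.0], [382.0, 39.0], [305.0, 31.0]]
```

Run:
```python
from h import *
print(rel([520.5,-17.2,130],down(np.radians(-.8))))
```

```text
(array([ 1.2513,  0.5829, -0.733 ]), array([ 0.0064, -0.    ,  0.0001]))
```

```bash
python3 -m creep '0.2 0.15 -0.18 0 0 0;0.4 0.29 -0.36 0 0 0;0.6 0.43 -0.55 0 0 0;0.8 0.583 -0.733 0.0064 0 0;1 0.583 -0.733 0.0064 0 0;1 0.583 -0.733 0.0064 0 0'
python3 -m creep '0.12 0 0 0 0 0;0.25 0 0 0 0 0;0.25 0 0 0 0 0;0.25 0 0 0 0 0'
python3 - <<'E'
from h import *
s=monitor.observe();im=cams.get_image('wrist');im2=cams.get_image('top');cv2.imwrite('pics/w2.png',im);cv2.imwrite('pics/t2.png',im2)
np.save('w2.npy',np.r_[s['position'],s['tcp_rot']]);print(s['position'],s['ft_force'])
c=np.array([558.5,20.8])
for p in [(558.5-50,20.8-50),(558.5-50,20.8+50),(608.5,70.8),(608.5,-29)]: print(wproj([*p,85],s))
print(wproj(s['position'],s))
cv2.imwrite('pics/w2z.png',cv2.resize(im[60:310,150:470],None,fx=2.4,fy=2.4,interpolation=2))
E
```

```text
clock: 2.6
position: [518.5, -16.2, 157.2]
tcp_rot: [-1.661, 1.565, 3.04]
ft_force: [-0.5, -0.1, 0.7]
grip_width: 0.4
clock: 3.0
position: [520.5, -17.3, 131.3]
tcp_rot: [1.113, 1.57, -0.47]
ft_force: [-0.1, -0.1, 0.9]
grip_width: 0.4
[520.54502954 -17.33428934 131.30509752] [-0.14026212 -0.10527943  0.8581308 ]
[242.45923088 224.77326316]
[239.58896267  86.7626669 ]
[378.19125434  90.77609459]
[371.09249374 221.57198432]
[258.6128902  233.70606415]
```

View pics/w2z.png

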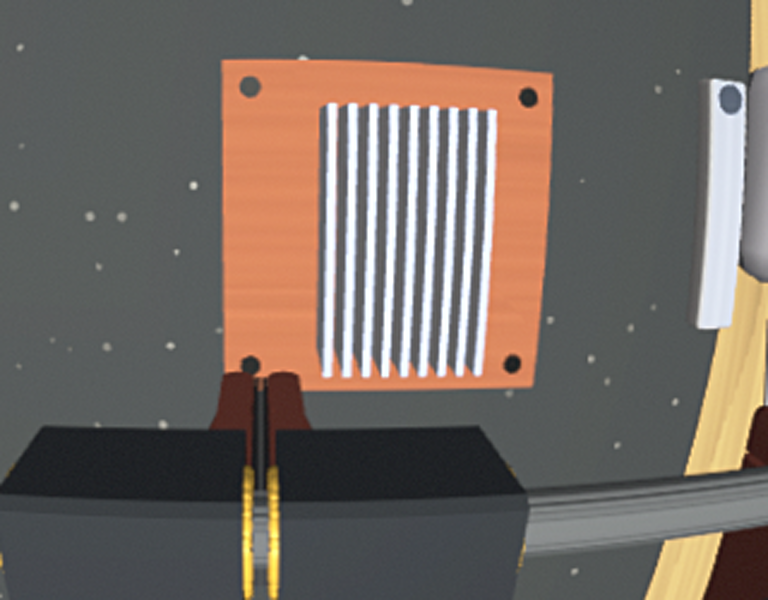

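The close view shows A's corners at about px (242.5,85), (380,90.4) and (372,220.8), and the closed fingertips over the near corner at (259,216).

Run:
```python
from h import *
v=np.load('w2.npy');s=dict(position=v[:3],tcp_rot=v[3:])
im=cv2.imread('pics/w2.png');m=copper(im);m[:,:235]=0;m[:70]=0;m[232:]=0;m[:,390:]=0
m=cv2.morphologyEx(m,cv2.MORPH_OPEN,np.ones((3,3)))
cs,_=cv2.findContours(m,cv2.RETR_EXTERNAL,2);c=max(cs,key=cv2.contourArea)
hull=cv2.convexHull(c)
W=np.array([w_at_z(p[0]+0.0,s,85)[:2] for p in c],np.float32);r=cv2.minAreaRect(W);print(r,cv2.boxPoints(r).round(1).tolist())
for p in [(242.5,85),(380,90.4),(372,220.8)]: print(w_at_z(p,s,85))
im=cv2.imread('pics/t2.png');cv2.imwrite('pics/t2z.png',cv2.resize(im[110:245,180:360],None,fx=4,fy=4,interpolation=2))
```

```text
((558.5614013671875, 18.576690673828125), (106.75859069824219, 101.36585998535156), 89.33415222167969) [[507.29998779296875, -34.20000076293945], [608.5999755859375, -35.400001525878906], [609.9000244140625, 71.4000015258789], [508.5, 72.5]]
[510.52098694  71.99645501  85.        ]
[609.97027736  71.19431389  85.        ]
[609.21197535 -28.38417328  85.        ]
```

```bash
python3 -m creep '0.1 0 0 0 0 0;0.2 0 0 0 0 0;0.27 0 0 0 0 0;0.3 0 0 0 0 0;0.32 0 0 0 0 0;0.33 0 0 0 0 0'
python3 -m creep '0.008 0 0 0 0 0;0.016 0 0 0 0 0;0.024 0 0 0 0 0;0.024 0 0 0 0 0'
```

```text
clock: 3.7
position: [520.3, -16.8, 90.4]
tcp_rot: [-1.869, 1.57, 2.833]
ft_force: [-0.1, 0.7, 0.9]
grip_width: 0.6
clock: 4.1
position: [520.3, -16.9, 87.8]
tcp_rot: [1.005, 1.571, -0.576]
ft_force: [-0.2, 0.1, 0.2]
grip_width: 0.3
```

```bash
python3 -m creep '0.004 0 0 0 0 0;0.008 0 0 0 0 0;0.008 0 0 0 0 0'
python3 -m creep '0.004 0 0 0 0 0;0.008 0 0 0 0 0;0.008 0 0 0 0 0'
```

```text
clock: 4.4
position: [520.3, -16.9, 86.8]
tcp_rot: [0.6, 1.571, -0.981]
ft_force: [-0.1, -1.1, 1.1]
grip_width: 0.8
clock: 4.7
position: [520.3, -16.9, 85.8]
tcp_rot: [-1.37, 1.571, -2.951]
ft_force: [-0.3, -0.3, 0.6]
grip_width: 0.3
```

```bash
python3 -m creep '0.003 0 0 0 0 0;0.005 0 0 0 0 0;0.005 0 0 0 0 0'
python3 -m creep '0.002 0 0 0 0 0;0.004 0 0 0 0 0;0.004 0 0 0 0 0'
```

```text
clock: 5.0
position: [520.3, -16.9, 85.2]
tcp_rot: [-1.386, 1.571, -2.967]
ft_force: [-0.6, 0.2, -0.2]
grip_width: 0.6
clock: 5.3
position: [520.4, -16.9, 85.0]
tcp_rot: [0.749, 1.571, -0.832]
ft_force: [-0.9, 0.1, 3.6]
grip_width: 0.4
```

```bash
python3 -m creep '0.0015 0 0 0 0 0;0.003 0 0 0 0 0;0.003 0 0 0 0 0;0.003 0 0 0 0 0'
```

```text
clock: 5.7
position: [520.4, -16.9, 84.9]
tcp_rot: [0.685, 1.57, -0.896]
ft_force: [-2.8, -0.1, 8.2]
grip_width: 0.6
```

C1 is rigid: hard contact at z≈85 and 8 N. Next is C2.

```bash
python3 -m creep '-0.02 0 0 0 0 0;-0.05 0 0 0 0 0;-0.05 0 -0.16 0 0 0;-0.05 0 -0.36 0 0 0;-0.05 0 -0.53 0 0 0;-0.05 0 -0.633 0 0 0;-0.045 0 -0.633 0 0 0;-0.035 0 -0.633 0 0 0;-0.03 0 -0.633 0 0 0'
```

```text
clock: 6.6
position: [521.0, 57.7, 87.7]
tcp_rot: [-0.5, 1.57, -2.082]
ft_force: [-0.1, -0.8, 0.1]
grip_width: 0.1
```

```bash
python3 -m creep '0.004 0 0 0 0 0;0.008 0 0 0 0 0;0.012 0 0 0 0 0;0.012 0 0 0 0 0'
```

```text
clock: 7.0
position: [521.1, 58.9, 86.5]
tcp_rot: [-1.112, 1.571, -2.693]
ft_force: [0.4, -0.3, 0.3]
grip_width: 0.6
```

```bash
python3 -m creep '0.004 0 0 0 0 0;0.008 0 0 0 0 0;0.011 0 0 0 0 0;0.013 0 0 0 0 0;0.013 0 0 0 0 0'
```

```text
clock: 7.5
position: [521.1, 59.1, 85.1]
tcp_rot: [0.721, 1.571, -0.86]
ft_force: [-1.4, -0.3, 1.2]
grip_width: 0.1
```

```bash
python3 -m creep '0.002 0 0 0 0 0;0.004 0 0 0 0 0;0.005 0 0 0 0 0;0.005 0 0 0 0 0;0.005 0 0 0 0 0'
```

```text
clock: 8.0
position: [521.1, 59.1, 84.9]
tcp_rot: [0.873, 1.57, -0.708]
ft_force: [-2.4, -1.5, 7.2]
grip_width: 0.7
```

C2 is rigid. I hop over the fins to C3.

```bash
python3 -m creep '-0.02 0 0 0 0 0;-0.12 0 0 0 0 0;-0.28 0 0 0 0 0;-0.31 0.12 0 0 0 0;-0.31 0.32 0 0 0 0;-0.31 0.52 0 0 0 0;-0.31 0.633 0 0 0 0;-0.28 0.633 0 0 0 0;-0.16 0.633 0 0 0 0;-0.07 0.633 0 0 0 0;-0.035 0.633 0 0 0 0;-0.033 0.633 0 0 0 0'
```

```text
clock: 9.2
position: [595.8, 58.3, 87.2]
tcp_rot: [-1.435, 1.569, -3.015]
ft_force: [-0.1, -0.0, 0.4]
grip_width: 0.5
```

```bash
python3 -m creep '0.004 0 0 0 0 0;0.008 0 0 0 0 0;0.012 0 0 0 0 0;0.012 0 0 0 0 0'
```

```text
clock: 9.6
position: [597.2, 58.4, 87.2]
tcp_rot: [1.533, 1.57, -0.048]
ft_force: [0.2, 0.5, -0.5]
grip_width: 0.4
```

```bash
python3 -m creep '0.004 0 0 0 0 0;0.008 0 0 0 0 0;0.008 0 0 0 0 0'
```

```text
clock: 9.9
position: [597.0, 58.3, 85.9]
tcp_rot: [-0.776, 1.571, -2.357]
ft_force: [-0.7, -0.3, -0.1]
grip_width: 0.4
```

```bash
python3 -m creep '0.003 0 0 0 0 0;0.006 0 0 0 0 0;0.008 0 0 0 0 0;0.01 0 0 0 0 0;0.01 0 0 0 0 0'
```

```text
clock: 10.4
position: [597.1, 58.3, 85.0]
tcp_rot: [1.264, 1.571, -0.317]
ft_force: [-0.8, 0.3, 4.2]
grip_width: 0.3
```

```bash
python3 -m creep '0.0015 0 0 0 0 0;0.003 0 0 0 0 0;0.003 0 0 0 0 0;0.003 0 0 0 0 0'
```

```text
clock: 10.8
position: [597.1, 58.4, 85.0]
tcp_rot: [1.167, 1.57, -0.414]
ft_force: [-1.7, -0.9, 7.0]
grip_width: 0.3
```

```bash
python3 -m creep '-0.02 0 0 0 0 0;-0.055 0 0 0 0 0;-0.055 0 0.16 0 0 0;-0.055 0 0.36 0 0 0;-0.055 0 0.53 0 0 0;-0.055 0 0.633 0 0 0;-0.045 0 0.633 0 0 0;-0.035 0 0.633 0 0 0;-0.033 0 0.633 0 0 0'
```

```text
clock: 11.7
position: [596.2, -16.0, 88.2]
tcp_rot: [-2.908, 1.57, 1.796]
ft_force: [0.2, 0.0, -0.3]
grip_width: 0.5
```

C3 is rigid. C4 is next.

```bash
python3 -m creep '0.004 0 0 0 0 0;0.008 0 0 0 0 0;0.012 0 0 0 0 0;0.012 0 0 0 0 0'
```

```text
clock: 12.1
position: [596.2, -17.4, 86.9]
tcp_rot: [-1.198, 1.571, -2.779]
ft_force: [-0.4, 0.7, -0.1]
grip_width: 0.3
```

```bash
python3 -m creep '0.004 0 0 0 0 0;0.008 0 0 0 0 0;0.008 0 0 0 0 0'
```

```text
clock: 12.4
position: [596.2, -17.7, 85.9]
tcp_rot: [-1.135, 1.571, -2.716]
ft_force: [-0.7, -0.6, 0.5]
grip_width: 0.3
```

```bash
python3 -m creep '0.003 0 0 0 0 0;0.005 0 0 0 0 0;0.007 0 0 0 0 0;0.007 0 0 0 0 0'
```

```text
clock: 12.8
position: [596.3, -17.6, 85.2]
tcp_rot: [0.651, 1.571, -0.93]
ft_force: [-0.7, -0.2, 0.9]
grip_width: 0.4
```

```bash
python3 -m creep '0.002 0 0 0 0 0;0.004 0 0 0 0 0;0.005 0 0 0 0 0;0.005 0 0 0 0 0;0.005 0 0 0 0 0'
```

```text
clock: 13.3
position: [596.3, -17.7, 85.0]
tcp_rot: [0.888, 1.57, -0.693]
ft_force: [-0.9, 0.0, 5.1]
grip_width: 0.3
```

```bash
python3 -m creep '0.001 0 0 0 0 0;0.002 0 0 0 0 0;0.002 0 0 0 0 0;0.002 0 0 0 0 0'
```

```text
clock: 13.7
position: [596.3, -17.6, 85.0]
tcp_rot: [0.909, 1.57, -0.672]
ft_force: [-2.0, -0.4, 6.8]
grip_width: 0.7
```

```bash
python3 -m creep '-0.02 0 0 0 0 0;-0.15 0 0 0 0 0;-0.38 0 0.1 0 0 0;-0.38 0 0.3 0 0 0;-0.38 0 0.6 0 0 0;-0.38 0 0.9 0 0 0'
python3 -m creep '0 0 0.3 -0.09 0 0;0 0 0.55 -0.18 0 0;0 0.01 0.63 -0.27 0 0;0 0.01 0.63 -0.36 0 0;0 0.01 0.63 -0.45 0 0;0 0.01 0.63 -0.464 0 0;0 0.01 0.63 -0.464 0 0'
python3 - <<'E'
from h import *
s=monitor.observe();im=cams.get_image('wrist');cv2.imwrite('pics/w3.png',im)
np.save('w3.npy',np.r_[s['position'],s['tcp_rot']]);print(s['position'],s['ft_force'],rot(s['tcp_rot']).as_matrix()[:,1])
cv2.imwrite('pics/w3z.png',cv2.resize(im[60:310,120:440],None,fx=2.4,fy=2.4,interpolation=2))
E
```

```text
clock: 14.3
position: [595.6, -126.3, 131.3]
tcp_rot: [1.472, 1.569, -0.108]
ft_force: [1.3, -0.2, 0.0]
grip_width: 0.6
clock: 15.0
position: [595.7, -201.3, 130.4]
tcp_rot: [1.075, 1.57, 0.22]
ft_force: [-0.2, 0.1, -0.2]
grip_width: 0.4
[ 595.73165774 -201.33726453  130.42206295] [-0.17446269  0.07935927 -0.15417023] [7.54645528e-01 6.56132555e-01 4.43166787e-04]
```

View pics/w3z.png

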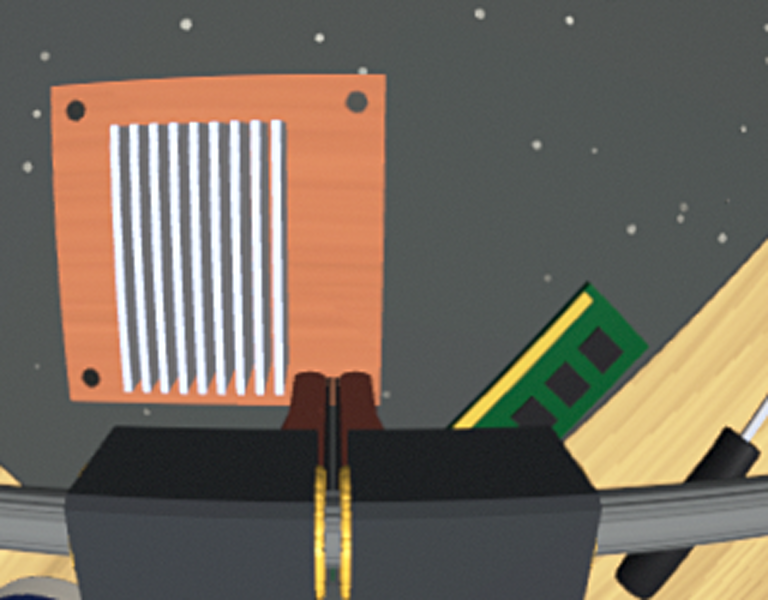

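The plate corners sit at full-image px of about (141.3,96.3), (280.4,90.8) and (149.6,227.1). The fingers are over the fourth.

Run:
```python
from h import *
v=np.load('w3.npy');s=dict(position=v[:3],tcp_rot=v[3:])
P=[w_at_z(p,s,85)[:2] for p in [(141.3,96.3),(280.4,90.8),(149.6,227.1)]]
print(P);c=(P[1]+P[2])/2;print(c)
a=P[0]-P[1];b=P[0]-P[2];print(np.hypot(*a),np.hypot(*b),np.degrees(np.arctan2(-a[1],-a[0])),np.degrees(np.arctan2(b[1],b[0]))-90)
# calib check vs A: wrist said (559.6,21.7)
yaw=np.radians(40.8);y=np.array([np.cos(yaw),np.sin(yaw)]);x=np.array([y[1],-y[0]])
c=c-[.5,.5]
for n,sx,sy in (('P2',1,1),('P1',-1,1),('P4',-1,-1),('P3',1,-1)): 
    q=c+38*sx*x+38*sy*y; print(n,q, rel([*q,95],down(yaw),s))
```

```text
[array([ 476.50075696, -192.72984199]), array([ 551.25387567, -127.01374511]), array([ 541.57864473, -268.03048146])]
[ 546.4162602  -197.52211328]
99.53207596801887 99.52546298352804 41.318975514861016 40.83491555387417
P2 [ 599.51205527 -201.95794245] (array([0.2952, 0.0202, 0.0245]), array([ 0.0023,  0.0002, -0.0003]))
P1 [ 549.85208936 -144.42631822] (array([ 0.295 ,  0.0225, -0.6088]), array([ 0.0023,  0.0002, -0.0003]))
P4 [ 492.32046513 -194.08628412] (array([ 0.2948, -0.6108, -0.6111]), array([ 0.0023,  0.0002, -0.0003]))
P3 [ 541.98043104 -251.61790835] (array([ 0.2949, -0.6131,  0.0222]), array([ 0.0023,  0.0002, -0.0003]))
```

```bash
python3 -m creep '0.1 0.01 0.01 0.002 0 0;0.2 0.02 0.024 0.002 0 0;0.28 0.02 0.024 0.002 0 0;0.31 0.02 0.024 0.002 0 0;0.33 0.02 0.024 0.002 0 0;0.335 0.02 0.024 0.002 0 0;0.335 0.02 0.024 0.002 0 0'
```

```text
clock: 15.75
position: [599.5, -201.8, 89.9]
tcp_rot: [0.585, 1.57, -0.27]
ft_force: [-0.0, -0.4, 0.3]
grip_width: 0.4
```

```bash
python3 -m creep '0.004 0 0 0 0 0;0.008 0 0 0 0 0;0.012 0 0 0 0 0;0.016 0 0 0 0 0;0.016 0 0 0 0 0'
```

```text
clock: 16.25
position: [599.3, -201.8, 87.7]
tcp_rot: [-1.945, 1.571, -2.801]
ft_force: [-0.2, 1.0, -0.4]
grip_width: 0.3
```

```bash
python3 -m creep '0.004 0 0 0 0 0;0.008 0 0 0 0 0;0.008 0 0 0 0 0'
```

```text
clock: 16.55
position: [599.3, -201.8, 86.7]
tcp_rot: [-2.538, 1.571, 2.89]
ft_force: [0.2, 0.3, -0.5]
grip_width: 0.8
```

```bash
python3 -m creep '0.004 0 0 0 0 0;0.008 0 0 0 0 0;0.01 0 0 0 0 0;0.012 0 0 0 0 0;0.012 0 0 0 0 0'
```

```text
clock: 17.05
position: [599.3, -201.8, 85.3]
tcp_rot: [-2.055, 1.571, -2.91]
ft_force: [-0.2, 0.6, -0.3]
grip_width: 0.3
```

```bash
python3 -m creep '0.002 0 0 0 0 0;0.004 0 0 0 0 0;0.006 0 0 0 0 0;0.007 0 0 0 0 0;0.007 0 0 0 0 0;0.007 0 0 0 0 0'
```

```text
clock: 17.65
position: [599.4, -201.8, 85.0]
tcp_rot: [0.097, 1.57, -0.758]
ft_force: [-1.0, -0.0, 4.5]
grip_width: 0.5
```

```bash
python3 -m creep '0.0015 0 0 0 0 0;0.003 0 0 0 0 0;0.003 0 0 0 0 0;0.003 0 0 0 0 0'
```

```text
clock: 18.05
position: [599.4, -201.8, 85.0]
tcp_rot: [-0.028, 1.57, -0.883]
ft_force: [-3.8, -0.0, 8.0]
grip_width: 0.2
```

```bash
python3 -m creep '-0.02 0 0 0 0 0;-0.06 0 0 0 0 0;-0.06 0 -0.16 0 0 0;-0.06 0 -0.36 0 0 0;-0.06 0 -0.53 0 0 0;-0.06 0 -0.633 0 0 0;-0.055 0 -0.633 0 0 0;-0.045 0 -0.633 0 0 0;-0.04 0 -0.633 0 0 0;-0.04 0 -0.633 0 0 0'
```

```text
clock: 19.05
position: [549.9, -145.2, 88.7]
tcp_rot: [2.326, 1.571, 1.47]
ft_force: [0.8, 0.7, 1.1]
grip_width: 0.2
```

```bash
python3 -m creep '0.004 0 0 0 0 0;0.008 0 0 0 0 0;0.012 0 0 0 0 0;0.012 0 0 0 0 0'
```

```text
clock: 19.45
position: [549.6, -144.7, 87.5]
tcp_rot: [0.084, 1.571, -0.771]
ft_force: [-0.6, -0.2, 0.9]
grip_width: 0.5
```

```bash
python3 -m creep '0.004 0 0 0 0 0;0.008 0 0 0 0 0;0.012 0 0 0 0 0;0.012 0 0 0 0 0'
```

```text
clock: 19.85
position: [549.6, -144.5, 86.1]
tcp_rot: [0.523, 1.571, -0.332]
ft_force: [0.6, -0.8, 1.5]
grip_width: 0.4
```

```bash
python3 -m creep '0.003 0 0 0 0 0;0.006 0 0 0 0 0;0.006 0 0 0 0 0'
```

```text
clock: 20.15
position: [549.6, -144.4, 85.4]
tcp_rot: [0.94, 1.571, 0.085]
ft_force: [1.1, -0.4, 1.5]
grip_width: 0.4
```

```bash
python3 -m creep '0.002 0 0 0 0 0;0.004 0 0 0 0 0;0.005 0 0 0 0 0;0.005 0 0 0 0 0'
```

```text
clock: 20.55
position: [549.6, -144.4, 85.0]
tcp_rot: [0.635, 1.57, -0.22]
ft_force: [0.6, 0.7, 4.9]
grip_width: 0.8
```

```bash
python3 -m creep '0.0015 0 0 0 0 0;0.003 0 0 0 0 0;0.003 0 0 0 0 0;0.003 0 0 0 0 0;0.003 0 0 0 0 0'
python3 - <<'E'
from h import *
im=cams.get_image('wrist');s=monitor.observe();print(s['position'],s['ft_force'],s['wrist_torque']);cv2.imwrite('pics/w4.png',im)
cv2.imwrite('pics/w4z.png',cv2.resize(im[120:370,80:400],None,fx=2.4,fy=2.4,interpolation=2))
E
```

```text
clock: 21.05
position: [549.6, -144.4, 84.9]
tcp_rot: [0.24, 1.57, -0.615]
ft_force: [-1.2, 0.9, 7.2]
grip_width: 0.6
[ 549.66357788 -144.44517591   84.91696322] [-1.00205909  0.40408987  8.49181126] [ 0.09492881  0.22791331 -0.02904715]
```

View pics/w4z.png

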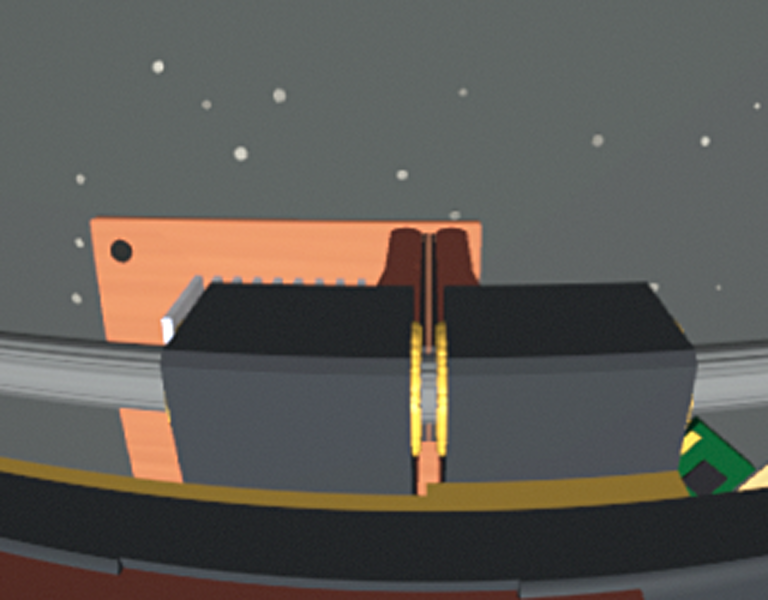

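```bash
python3 -m creep '-0.004 0 0 0 0 0;-0.008 0 0 0 0 0;-0.012 0 0 0 0 0;-0.014 0 0 0 0 0;-0.014 0 0 0 0 0'
cat > avg.py <<'E'
from h import *
F=[];Z=[];T=[]
for i in range(6):
    im=cams.get_image('wrist');s=monitor.observe();F.append(s['ft_force']);Z.append(s['position'][2]);T.append(s['wrist_torque'])
print(np.mean(F,0).round(2),np.std(F,0).round(2),np.mean(Z).round(2),np.mean(T,0).round(3))
import sys;cv2.imwrite(sys.argv[1],im)
E
python3 avg.py pics/w5.png
```

```text
clock: 21.6
position: [549.4, -144.5, 86.0]
tcp_rot: [-2.645, 1.571, 2.783]
ft_force: [-0.1, -0.4, 1.5]
grip_width: 0.4
[0.86 0.02 1.07] [0.36 0.51 0.77] 86.0 [-0.025 -0.319 -0.021]
```

```bash
python3 -m creep '-0.006 0 0 0 0 0;-0.012 0 0 0 0 0;-0.018 0 0 0 0 0;-0.024 0 0 0 0 0;-0.03 0 0 0 0 0;-0.03 0 0 0 0 0'
python3 avg.py pics/w6.png
python3 - <<'E'
import cv2,numpy as np
a=cv2.imread('pics/w4.png');b=cv2.imread('pics/w6.png')
cv2.imwrite('pics/w46.png',np.hstack([cv2.resize(x[190:330,110:290],None,fx=2.2,fy=2.2,interpolation=2) for x in (a,b)]))
E
```

```text
clock: 22.5
position: [549.5, -144.4, 89.7]
tcp_rot: [-2.46, 1.571, 2.969]
ft_force: [-0.1, 0.8, 0.5]
grip_width: 0.7
[-0.14  0.2  -0.06] [0.24 0.29 0.47] 89.65 [-0.016 -0.138  0.003]
```

View pics/w46.png

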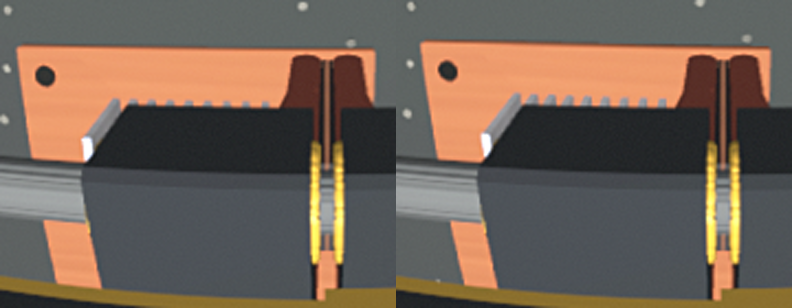

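At P1 I get a springy force of about 1 N at z=86.0, against none at 89.7, and every other corner showed none at that height. That suggests rocking. I re-press with averaged readings and a longer hold.

```bash
python3 -m creep '0.005 0 0 0 0 0;0.01 0 0 0 0 0;0.015 0 0 0 0 0;0.019 0 0 0 0 0;0.023 0 0 0 0 0;0.023 0 0 0 0 0'; python3 avg.py pics/w7.png
python3 -m creep '0.003 0 0 0 0 0;0.006 0 0 0 0 0;0.009 0 0 0 0 0;0.009 0 0 0 0 0'; python3 avg.py pics/w8.png
```

```text
clock: 23.4
position: [549.5, -144.4, 86.9]
tcp_rot: [1.428, 1.571, 0.573]
ft_force: [-0.2, -0.1, 1.1]
grip_width: 0.7
[-0.13  0.24  0.49] [0.18 0.29 0.36] 86.97 [ 0.083 -0.094  0.011]
clock: 24.1
position: [549.5, -144.4, 85.8]
tcp_rot: [1.86, 1.571, 1.005]
ft_force: [-1.0, 1.1, 1.7]
grip_width: 0.4
[-0.06  0.97  0.91] [0.47 0.33 0.36] 85.88 [ 0.229 -0.077 -0.004]
```

```bash
python3 -m creep '0.003 0 0 0 0 0;0.006 0 0 0 0 0;0.009 0 0 0 0 0;0.011 0 0 0 0 0;0.012 0 0 0 0 0;0.0125 0 0 0 0 0;0.0125 0 0 0 0 0;0.0125 0 0 0 0 0;0.0125 0 0 0 0 0;0.0125 0 0 0 0 0;0.0125 0 0 0 0 0;0.0125 0 0 0 0 0'; python3 avg.py pics/w9.png
python3 - <<'E'
from h import *
a=cv2.imread('pics/w8.png');b=cv2.imread('pics/w9.png')
# corner tracking of plate hole & corner & fins
g=lambda x:cv2.cvtColor(x,cv2.COLOR_BGR2GRAY)
pts=cv2.goodFeaturesToTrack(g(a)[200:270,110:275],60,0.01,4)
pts=(pts+[110,200]).astype(np.float32)
n,st,e=cv2.calcOpticalFlowPyrLK(g(a),g(b),pts,None,winSize=(11,11))
for p,q,k in zip(pts,n,st):
    if k: print(p[0].astype(int),(q-p)[0].round(2))
E
```

```text
clock: 25.6
position: [549.6, -144.4, 84.9]
tcp_rot: [0.081, 1.57, -0.774]
ft_force: [-2.4, 1.5, 7.0]
grip_width: 0.3
[-2.25  1.49  7.39] [0.45 0.56 0.59] 84.93 [0.362 0.369 0.01 ]
[114 221] [-0.73  0.42]
[148 261] [-0.03  0.05]
[112 243] [-0.69  0.59]
[148 253] [-0.03  0.01]
[236 238] [-0.02  0.02]
[258 218] [-0.   -0.02]
[258 265] [0. 0.]
[264 265] [-0.    0.01]
[243 216] [ 0.01 -0.01]
[253 255] [-0.    0.01]
[252 266] [-0.    0.02]
[253 260] [ 0. -0.]
[128 221] [-0.67  0.56]
[264 255] [-0.   -0.01]
[119 211] [-0.73  0.57]
[271 209] [-0.11 -0.04]
[126 261] [-1.08 -0.09]
[165 237] [-0.19  0.17]
[153 255] [-0.01  0.01]
[264 260] [0. 0.]
[133 228] [-0.72  0.6 ]
[146 267] [-0.01  0.04]
[197 237] [-0.22  0.01]
[262 214] [ 0.01 -0.04]
[127 225] [-0.69  0.68]
[180 236] [-0.25  0.01]
[172 236] [-0.12  0.05]
[132 220] [-0.58  0.51]
[254 214] [-0.03 -0.03]
[188 236] [-0.21  0.01]
[205 237] [-0.17  0.  ]
[228 237] [-0.11  0.  ]
[213 237] [-0.   -0.01]
[223 237] [-0.02 -0.  ]
[219 237] [-0.01 -0.01]
[184 236] [-0.3  0. ]
[268 214] [-0.08 -0.02]
[249 214] [ 0.01 -0.02]
[261 221] [ 0. -0.]
[240 232] [-0.01  0.01]
[265 239] [-0.   -0.02]
[251 240] [-0.01 -0.02]
[242 220] [-0.01  0.02]
[161 246] [-0.16  0.16]
```

Run:
```python
from h import *
a=cv2.imread('pics/w6.png');b=cv2.imread('pics/w9.png')
Rd=down(np.radians(40.8)).as_euler('xyz')
sa=dict(position=np.array([549.5,-144.4,89.65]),tcp_rot=Rd);sb=dict(position=np.array([549.55,-144.4,84.93]),tcp_rot=Rd)
g=lambda x:cv2.cvtColor(x,cv2.COLOR_BGR2GRAY)
cl=np.array([545.9,-198.0]);y=np.array([np.cos(np.radians(40.8)),np.sin(np.radians(40.8))]);x=np.array([y[1],-y[0]])
ax=np.r_[x+y,0]/np.sqrt(2)  # diagonal P2-P4
def tilt(p,sg):
    o=np.r_[cl,80];return o+R.from_rotvec(ax*sg).apply(p-o)
for nm,lx,ly,h in (('hole P4',-42,-42,5),('corner P4',-50,-50,5),('corner P1',-50,50,5),('fin corner',-36,-22,33),('fin8',-36,22,33)):
    p=np.r_[cl+lx*x+ly*y,80+h]
    pa=wproj(p,sa);print(nm,pa.round(1),'flat',(wproj(p,sb)-pa).round(2),[ (wproj(tilt(p,t),sb)-pa).round(2).tolist() for t in(.055,-.055)],'dz',tilt(p,.055)[2]-p[2])
G=g(a);pts=cv2.goodFeaturesToTrack(G[195:262,105:285],60,0.01,4);pts=(pts+[105,195]).astype(np.float32)
n,st,e=cv2.calcOpticalFlowPyrLK(G,g(b),pts,None,winSize=(11,11))
for p,q,k in sorted(zip(pts,n,st),key=lambda t:t[0][0][0]):
    if k and np.hypot(*(q-p)[0])>.15: print(p[0].astype(int),(q-p)[0].round(2),end=' ; ')
```

```text
hole P4 [132.3 222.9] flat [-2.93  2.55] [[-3.16, 2.83], [-2.69, 2.27]] dz -0.0075605938120020255
corner P4 [119.7 210.7] flat [-3.2   2.27] [[-3.43, 2.56], [-2.97, 1.98]] dz -0.0075605938120020255
corner P1 [279.  212.4] flat [0.49 2.54] [[0.47, 5.23], [0.24, 0.2]] dz 3.8795662510771365
fin corner [147.4 252.1] flat [-3.    3.77] [[-5.2, 6.23], [-0.76, 1.25]] dz 0.49429783912522396
fin8 [227.7 254.9] flat [-0.96  4.11] [[-3.92, 8.42], [1.81, -0.08]] dz 2.2046336508764455
[115 242] [-3.22  2.75] ; [116 219] [-3.36  2.21] ; [122 210] [-3.43  2.33] ; [130 219] [-3.03  2.46] ; [130 224] [-3.08  2.69] ; [136 225] [-2.96  2.63] ; [137 221] [-2.86  2.45] ; [149 251] [-1.15  1.74] ; [154 254] [-1.19  1.72] ; [167 235] [-0.18  0.29] ; [175 236] [-1.36  0.12] ; [179 236] [-1.97  0.08] ; [183 236] [-1.41  0.1 ] ; [189 236] [-1.26  0.08] ; [198 236] [-1.02  0.08] ; [206 237] [-0.76  0.06] ; [211 236] [-9.73 -0.2 ] ; [215 237] [-0.48  0.06] ; [223 237] [-0.4   0.05] ; [228 237] [-0.59  0.03] ; [243 216] [-0.19  0.48] ; [249 214] [0.11 0.28] ; [253 215] [0.47 0.37] ; [263 215] [-0.32  0.32] ; [268 207] [-0.03  0.97] ; [268 214] [-0.    0.28] ; [273 216] [0.1 0.3] ; [275 222] [0.35 2.32] ; [276 230] [0.18 0.41] ; [279 213] [0.25 0.59] ; [279 235] [0.17 0.17] ; <sys>:0: UserWarning: Gimbal lock detected. Setting third angle to zero since it is not possible to uniquely determine all angles.
```

Confirmed. Between released and pressed, the fin and corner pixels move as the 0.055 rad tilt model predicts and not as a flat plate would. B rocks at P1. I release gently, go above it and open.

```bash
python3 -m creep '-0.005 0 0 0 0 0;-0.01 0 0 0 0 0;-0.016 0 0 0 0 0;-0.022 0 0 0 0 0;-0.03 0 0 0 0 0;-0.1 0 0 0 0 0;-0.25 0 0 0 0 0;-0.36 -0.05 0.05 0 0 0;-0.36 -0.18 0.18 0 0 0;-0.36 -0.3 0.3 0 0 0;-0.36 -0.317 0.317 0 0 0;-0.36 -0.317 0.317 0 0 0' 
python3 -m creep '-0.08 0 0 0 0 0;-0.15 0 0 0 0 0;-0.15 0 0 0 0 0;-0.15 0 0 0 0 0' 0.78
python3 - <<'E'
from h import *
s=monitor.observe();im=cams.get_image('wrist');cv2.imwrite('pics/w10.png',im)
print(s['position'],s['grip_width'],rel([545.9,-198,90],down(np.radians(40.9)),s))
cv2.imwrite('pics/w10z.png',cv2.resize(im[100:320,100:420],None,fx=2.4,fy=2.4,interpolation=2))
y=np.array([np.cos(np.radians(40.9)),np.sin(np.radians(40.9))]);x=np.array([y[1],-y[0]])
print([wproj([*(np.array([545.9,-198])+a*x+b*y),z],s).round(0).tolist() for a,b,z in [(-50,-50,85),(-50,50,85),(-36,-22,113),(-36,22,113),(0,-22,113),(0,22,113)]])
E
```

```text
clock: 27.1
position: [545.5, -198.9, 127.7]
tcp_rot: [-0.299, 1.571, -1.156]
ft_force: [0.4, -0.3, -1.5]
grip_width: 0.6
clock: 27.5
position: [546.1, -197.6, 146.1]
tcp_rot: [0.437, 1.57, -0.417]
ft_force: [0.0, 0.3, -1.1]
grip_width: 28.9
[ 546.10583346 -197.64646729  146.1310719 ] 28.947783243426976 (array([ 0.4678, -0.0034,  0.0007]), array([ 0.0017,  0.0006, -0.0003]))
[[192.0, 140.0], [324.0, 141.0], [225.0, 164.0], [291.0, 164.0], [226.0, 215.0], [289.0, 216.0]]
```

View pics/w10z.png

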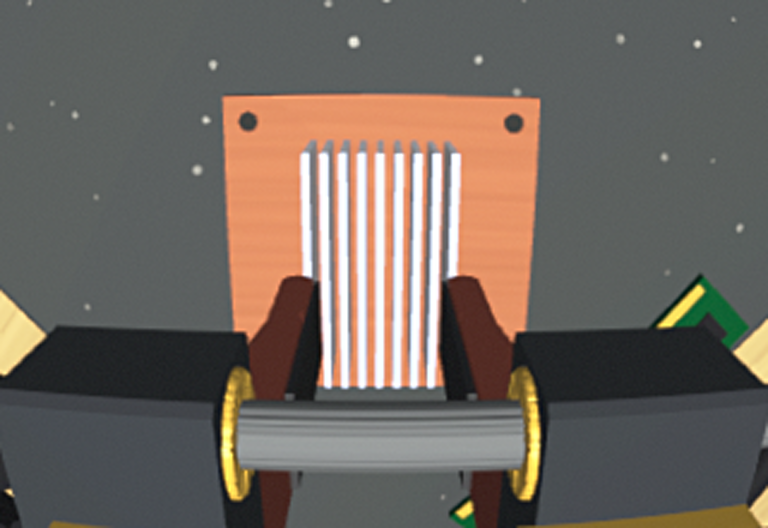

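The gripper is centred over B's fins and the jaws are still opening. I descend.

```bash
python3 -m creep '0.02 0 0 0.0017 0 0;0.05 0 0 0.0017 0 0;0.09 0 0 0.0017 0 0;0.13 0 0 0.0017 0 0;0.17 0 0 0.0017 0 0;0.2 0 0 0.0017 0 0;0.28 0 0 0.0017 0 0;0.37 0 0 0.0017 0 0;0.43 0 0 0.0017 0 0;0.455 0 0 0.0017 0 0;0.465 0 0 0.0017 0 0;0.465 0 0 0.0017 0 0'
```

```text
clock: 28.75
position: [545.8, -198.1, 89.7]
tcp_rot: [1.956, 1.571, 1.099]
ft_force: [-0.1, 0.4, 0.1]
grip_width: 68.2
```

```bash
python3 -m creep '0 0 0 0 0 0;0 0 0 0 0 0;0 0 0 0 0 0;0 0 0 0 0 0;0 0 0 0 0 0;0 0 0 0 0 0;0 0 0 0 0 0' 0.3
```

```text
clock: 29.45
position: [545.8, -198.3, 90.0]
tcp_rot: [0.018, 1.57, -0.84]
ft_force: [-0.3, 0.0, 1.9]
grip_width: 43.8
```

```bash
python3 -m creep '-0.01 0 0 0 0 0;-0.03 0 0 0 0 0;-0.07 0 0 0 0 0;-0.13 0 0 0 0 0;-0.2 0 0 0 0 0;-0.3 0 0 0 0 0;-0.4 0 0 0 0 0;-0.5 0 0 0 0 0;-0.58 0 0 0 0 0;-0.63 0 0 0 0 0;-0.65 0 0 0 0 0;-0.65 0 0 0 0 0' 0.2
python3 - <<'E'
from h import *
s=monitor.observe();im=cams.get_image('wrist');cv2.imwrite('pics/w11.png',im)
print(s['position'],s['grip_width'],s['ft_force'])
# tray from clean top image: edges
t=cv2.imread('pics/top0.png');cv2.imwrite('pics/tray.png',cv2.resize(t[140:240,80:170],None,fx=6,fy=6,interpolation=2))
E
```

```text
clock: 30.65
position: [545.7, -198.2, 167.9]
tcp_rot: [-0.02, 1.571, -0.878]
ft_force: [-0.6, 0.7, -5.3]
grip_width: 43.8
[ 545.71945211 -198.21397051  167.92226807] 43.771559632151515 [-0.59204122  0.69481951 -5.3357068 ]
```

View pics/w11.png

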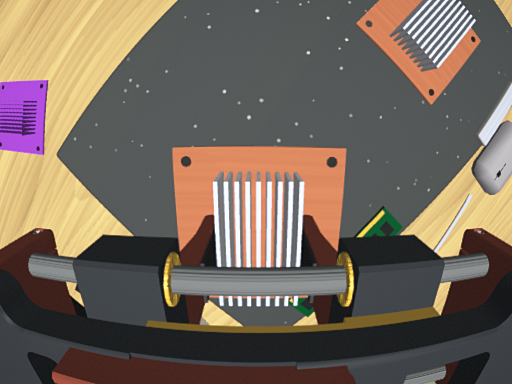

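View pics/tray.png

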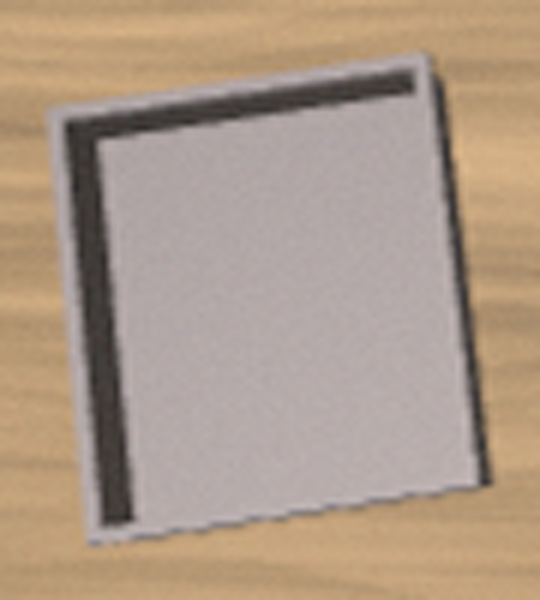

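The part hangs level and is held at 43.8 mm. In the top image the tray rim corners are at px (88,158), (152,149), (160,221) and (95,231).

Run:
```python
from h import *
C=[at_z('top',p,50)[:2] for p in [(87.6,157.6),(151.6,148.3),(159.6,220.8),(95,230.4)]]
c=np.mean(C,0)+[1,1.5];print(np.round(C,1).tolist(),c,[np.hypot(*(C[i]-C[(i+1)%4])) for i in range(4)],[np.degrees(np.arctan2(*(a-b)[::-1])) for a,b in((C[1],C[2]),(C[0],C[3]))])
print(rel([*c,168],down(np.radians(10))));print(rel([*c,168],down(np.radians(40.9))))
```

```text
[[580.6, 470.1], [615.8, 273.7], [391.0, 234.6], [356.7, 427.5]] [487.00917988 352.97503726] [np.float64(199.57882668194824), np.float64(228.11674584117907), np.float64(195.88069470414771), np.float64(227.91737702748762)] [np.float64(9.856857468699278), np.float64(10.786304828174142)]
(array([-3.6000e-03,  2.6347e+00, -3.7933e+00]), array([ 3.427e-01, -1.000e-04,  2.000e-04]))
(array([-3.6000e-03,  2.6347e+00, -3.7933e+00]), array([-0.0006, -0.0002,  0.0001]))
```

```bash
python3 -m creep '0 0.06 -0.08 0 0 0;0 0.18 -0.26 0 0 0;0 0.34 -0.5 0 0 0;0 0.5 -0.72 0 0 0;0 0.66 -0.95 0 0 0'
python3 -m creep '0 0.16 -0.23 0 0 0;0 0.32 -0.46 0 0 0;0 0.49 -0.7 0 0 0;0 0.66 -0.95 0 0 0'
python3 -m creep '0 0.16 -0.23 0 0 0;0 0.32 -0.46 0 0 0;0 0.49 -0.7 0 0 0;0 0.66 -0.95 0 0 0'
python3 -m creep '0 0.16 -0.23 0.05 0 0;0 0.32 -0.45 0.12 0 0;0 0.45 -0.65 0.19 0 0;0 0.56 -0.8 0.26 0 0;0 0.63 -0.9 0.31 0 0;0 0.652 -0.94 0.342 0 0;0 0.652 -0.94 0.342 0 0;0 0.652 -0.94 0.342 0 0'
python3 - <<'E'
from h import *
s=monitor.observe();im=cams.get_image('wrist');cv2.imwrite('pics/w12.png',im)
print(s['position'],s['grip_width'],s['ft_force'],rel([487,353,60],down(np.radians(10.2)),s))
E
```

```text
clock: 31.2
position: [530.4, -57.9, 167.4]
tcp_rot: [-2.996, 1.57, 2.43]
ft_force: [0.5, -0.2, -4.9]
grip_width: 43.9
clock: 31.6
position: [515.5, 80.0, 167.5]
tcp_rot: [-2.483, 1.57, 2.943]
ft_force: [0.1, -0.3, -6.2]
grip_width: 43.7
clock: 32.0
position: [500.7, 217.8, 167.4]
tcp_rot: [-2.004, 1.57, -2.862]
ft_force: [0.2, 0.4, -4.9]
grip_width: 43.6
clock: 32.8
position: [486.4, 352.4, 167.3]
tcp_rot: [-0.964, 1.57, -2.357]
ft_force: [0.3, 0.0, -4.6]
grip_width: 43.7
[486.43145007 352.43271964 167.27436878] 43.73157991141878 [ 0.30357758  0.02607809 -4.6459309 ] (array([ 0.8939,  0.0063, -0.0044]), array([0.    , 0.0004, 0.0006]))
```

View pics/w12.png

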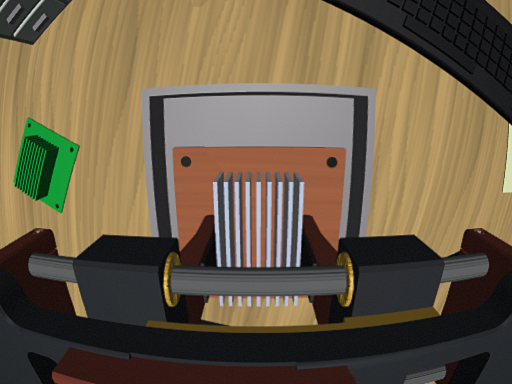

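The held part is laterally centred in the tray, rim columns 142–375 against part columns 173–345. I check the other direction and descend.

```bash
python3 - <<'E'
from h import *
s=monitor.observe();p=w_at_z((258.5,87.5),s,50);print(p, np.hypot(*(p-s['position'])[:2]))
E
python3 -m creep '0.08 0.003 0 0 0 0;0.22 0.006 -0.004 0 0 0;0.4 0.006 -0.004 0 0 0;0.58 0.006 -0.004 0 0 0;0.74 0.006 -0.004 0 0 0;0.86 0.006 -0.004 0 0 0;0.94 0.006 -0.004 0 0 0;0.98 0.006 -0.004 0 0 0;0.98 0.006 -0.004 0 0 0'
```

```text
[470.1731225  444.99403648  50.        ] 94.4334285997121
clock: 33.75
position: [487.8, 352.9, 49.8]
tcp_rot: [-1.206, 1.57, -2.601]
ft_force: [-0.3, 0.8, -4.6]
grip_width: 43.8
```

Centred to within about 1 mm. I lower it slowly.

```bash
python3 -m creep '0.05 0 0 0 0 0;0.11 0 0 0 0 0;0.17 0 0 0 0 0;0.21 0 0 0 0 0;0.235 0 0 0 0 0;0.25 0 0 0 0 0;0.26 0 0 0 0 0;0.268 0 0 0 0 0;0.274 0 0 0 0 0;0.274 0 0 0 0 0'
python3 -m creep '0.004 0 0 0 0 0;0.008 0 0 0 0 0;0.012 0 0 0 0 0;0.016 0 0 0 0 0;0.016 0 0 0 0 0'
```

```text
clock: 34.75
position: [487.9, 353.0, 17.3]
tcp_rot: [1.579, 1.571, 0.184]
ft_force: [0.5, -1.1, -4.8]
grip_width: 43.6
clock: 35.25
position: [487.8, 353.0, 15.3]
tcp_rot: [-0.765, 1.571, -2.16]
ft_force: [-0.3, -0.3, -5.1]
grip_width: 44.1
```

```bash
python3 -m creep '0.003 0 0 0 0 0;0.006 0 0 0 0 0;0.009 0 0 0 0 0;0.009 0 0 0 0 0'
```

```text
clock: 35.65
position: [487.9, 353.0, 14.3]
tcp_rot: [0.42, 1.571, -0.975]
ft_force: [0.0, -0.9, -6.0]
grip_width: 43.8
```

```bash
python3 -m creep '0.002 0 0 0 0 0;0.004 0 0 0 0 0;0.004 0 0 0 0 0'
```

```text
clock: 35.95
position: [487.9, 353.1, 14.1]
tcp_rot: [1.417, 1.571, 0.022]
ft_force: [-0.5, -1.2, -1.3]
grip_width: 43.7
```

```bash
python3 -m creep '0.001 0 0 0 0 0;0.002 0 0 0 0 0;0.002 0 0 0 0 0'
python3 -m creep '0 0 0 0 0 0;0 0 0 0 0 0;0 0 0 0 0 0;0 0 0 0 0 0;0 0 0 0 0 0;0 0 0 0 0 0' 0.78
python3 -m creep '-0.02 0 0 0 0 0;-0.08 0 0 0 0 0;-0.2 0 0 0 0 0;-0.4 0 0 0 0 0;-0.6 0 0 0 0 0;-0.8 0 0 0 0 0;-0.98 0 0 0 0 0;-0.98 0 0 0 0 0'
python3 -m creep '-0.3 0 0 0 0 0;-0.6 0 0.2 0 0 0;-0.6 0 0.5 0 0 0;-0.6 0 0.8 0 0 0;-0.6 0 0.98 0 0 0;-0.6 0 0.98 0 0 0;-0.6 0 0.98 0 0 0'
python3 - <<'E'
from h import *
for n in('top','wrist','side'): cv2.imwrite(f'pics/{n}9.png',cams.get_image(n))
E
```

```text
clock: 36.25
position: [487.9, 353.1, 13.9]
tcp_rot: [1.425, 1.57, 0.029]
ft_force: [-3.4, -1.5, 4.7]
grip_width: 43.9
clock: 36.85
position: [487.9, 353.1, 13.5]
tcp_rot: [2.264, 1.571, 0.869]
ft_force: [0.3, 0.0, -0.1]
grip_width: 68.4
clock: 37.65
position: [489.3, 354.6, 135.5]
tcp_rot: [2.014, 1.564, 0.619]
ft_force: [-0.1, -0.1, 0.5]
grip_width: 68.2
clock: 38.35
position: [508.2, 237.2, 203.1]
tcp_rot: [-2.829, 1.571, 2.058]
ft_force: [0.9, 0.2, -0.2]
grip_width: 68.4
```

View pics/top9.png

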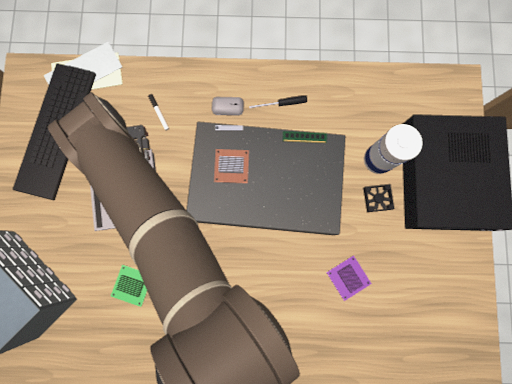

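View pics/side9.png

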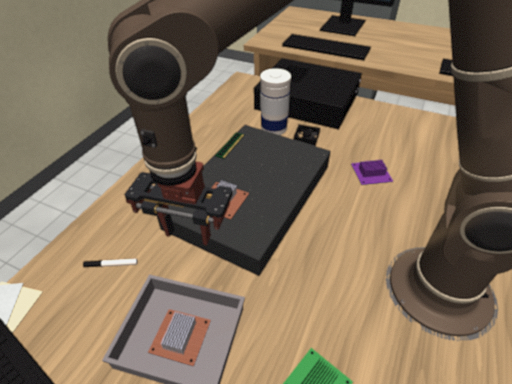

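View pics/wrist9.png

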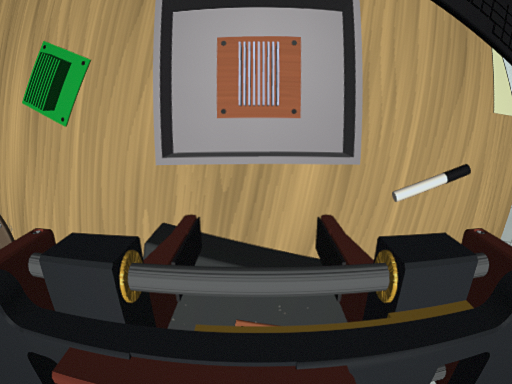

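The heatsink lies flat in the middle of the tray, at wrist px (217–300, 37–117) inside rim columns 155–360. A still stands at top px (232,166), and the bystanders look unmoved.

Run:
```python
from h import *
a=cv2.imread('pics/top0.png');b=cv2.imread('pics/top9.png')
d=cv2.absdiff(a,b)[:, 190:420].max(2);d[240:]=0;ys,xs=np.where(d>40);print(len(xs), xs.min()+190 if len(xs) else 0,xs.max()+190 if len(xs) else 0)
m=(xs+190<280);print('left part diffs',m.sum())
order.hand_in();print(monitor.observe()['clock'])
```

```text
1224 190 328
left part diffs 201
the job is handed in; nothing more can be done
the job is handed in; nothing more can be done
```

I found the rocking heatsink, laid it flat in the middle of the scrap tray and handed the job in at about 38.5 s. The hand-in gave no verdict.

- **Good heatsink (left):** I pressed all four corners with about 7–8 N each. All were hard at z≈85.0 with nothing giving, so I left it standing on the granite.
- **Bent heatsink (right):** The first corner I pressed was hard. At the second, the one towards the left heatsink, I felt about 1 N from roughly z=87 to 85.4, then a hard stop. I pressed that corner twice and held it down at 7–8 N for about 1 s the second time.
- **Tilt check:** The wrist pictures agreed with a tilt of about 0.05 rad and not with a flat plate. I skipped its other two corners once this was clear.
- **Placing:** I lifted it by the fins and set it down until the floor took its weight, with a touch of about 5 N, then released and backed off.

**Last checks:** The last pictures show it flat and centred, the good one upright where it was, and the gripper open and clear. The bystanders in view look unmoved. The early 1 N readings were close to the sensor noise, so the pictures settled it. The final before/after picture difference was not clean. It flagged 201 changed pixels around the arm and the left of the granite; I did not trace them all, and by eye nothing there had moved.

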